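# Push the orange tube insert out of its bore

## Task

Take the push-out rod from its holder and drive it down through the bore that holds the orange insert, so that the insert drops out below into the catch tray. Go all the way until the rod's collar sits on the plate, then leave the rod standing there and let go; the blue insert stays in its bore.

Things in the scene. Friction and masses are not known exactly. Their poses are not given: they have to be found in the camera images.
- rod_grip (a point): Upright push-out rod, 250 g: middle of its black handle (26 mm diameter, 70 mm long), on the rod's axis. 35 mm below is the top of a dark collar (50 mm diameter, 6 mm thick), under it a steel shaft, 20 mm diameter, 60 mm long; foot 101 mm below this point. z: up along the rod. It starts in the 30 mm hole of a fixed grey holder, 70 x 70 x 66 mm high (black foot 90 mm), collar on its top.
- stand: Fixed stand; origin under its centre on the desk, z up, y lengthwise. Aluminium plate, 76 x 150 mm, at 62 to 107 mm height on grey cheeks over a grey tray (150 x 170, lip 22 mm). Two upright 33 mm through bores at y = -30 and +30 mm. Sprung balls low in the bore hold each insert; a push of about 10 N passes them. It drops once the rod's foot is 10 mm below the plate, just before the collar seats.
- orange_insert_mid (a point): Centre of the orange insert, a round plug of 31.5 mm diameter, 26 mm high, 40 g, with a blind 12 mm pocket in its top (narrower than the rod). It starts upright in either of the stand's two bores, its top about 7 mm below the plate's top face.
- blue_insert_mid (a point): Centre of the blue insert, alike but for its colour, in the other bore. It must stay there.
There are look-alikes about, which are no part of the job. Leave any turquoise look-alike of the part that bears rod_grip alone.

How it is judged:
By the outcome, as a careful person would: the job done as asked, in the order asked, and still so for the second after the job is handed in, with the robot touching nothing.
It also fails if it takes over 42 s, if anything falls off the work surface, if the arm or the gripper's body presses on something with over 40 N, if the wrist force passes 120 N, or if a joint passes its speed limit or range.

## Robot

A 6-joint arm with a two-finger parallel gripper is mounted at the origin on a cart in front of the work surface, level with it; the furniture and walls round the work are solid. World frame = base frame: x ahead of the robot, y to its left, z up, the work surface at z = 0. Lengths are in m, angles in degrees, forces in N, time in s.
With the tool pointing down it reaches from about 0.35 to 0.775 m from the base axis. Payload 5.5 kg.
Tool frame: the origin (TCP) lies at the very end of the fingers, on their centre line; the grasp point (between the pads) lies 19 mm behind it; z points along the fingers, x is the direction in which the jaws open and shut, and the axes are right-handed (so a half turn about z gives the same grasp; the last joint's range is limited). The gripper opens to 85 mm and grips with 20 to 120 N. Pads are 22 mm wide; open, the fingers measure 114 mm over their backs; the gripper's body (76 mm by 85 mm) begins 54 mm behind the grasp point. The pads swing forward as they close: fully open they stand 13 mm farther back than shut.
Start: joints at [-74.691, 17.945, 2.641, 74.691, 0, 82.002], TCP at [0.228, -0.528, 0.2] pointing down, gripper open.
Joint ranges: [-158.12, 158.12], [-49.38, 96.58], [-58.88, 72.47], [-126.05, 133.96], [-84.25, 85.87], [-180, 180]. Speed limits (degrees/s): [147.25, 147.25, 180, 180, 180, 180].

## Interface

Orientations are given as a 3x3 rotation matrix whose columns are the frame's x, y, z axes.
In Python, from workcell import arm, cams, workorder gives the robot as it stands. The module is installed in compiled form; this text tells all that it offers.
- The arm moves only by the tool send_rows, never from a script. Its argument "deltas" is a list that holds one entry, the list of rows, each a list of 7 numbers: the turn, a rotation vector about the tool's x, y, z in degrees, then the shift along the tool's x, y, z in cm, then the opening, from 0 (shut) to 1 (fully open). In form: [[[wx, wy, wz, dx, dy, dz, gripper], ...]]. A call has 1 to 12 rows; each row shifts and turns the commanded pose from where the row before left it, along the tool's axes as they then stand; what a row does not reach is not made up. A row lasts 1/12 s, in which the tool goes at most 41.7 mm and 7.16 degrees, less where a joint would pass 70% of its speed; a pose out of reach is approached as far as the arm can. A call is refused whole if a number of a shift passes 4.17 or a number of a turn 7.16, either way. A call with a gripper value outside its range is refused whole. The fingers move at their own pace and stop on an object; the grip force is fixed at half the most. Time passes only in rows, so rows that do not move let the fingers close. It gives the time, the measured TCP pose, the force and the opening at its end, in the units of the state.
- arm.sense(): the state, without advancing time (a new reading comes with each control period).
- cams.capture(name): name is "scene" or "side" or "wrist"; returns a dict with "pixels" (400x640x3 uint8, blue, green, red), "fx", "fy", "cx", "cy" (pixels), "rvec" (rotation vector, rad) and "tvec" (3), from world to camera coordinates, as OpenCV has them. Camera axes: x right, y down, z forward; pixel columns grow to the right and rows downward; lengths in m; the calibration is good to about 2 mm. A picture is of the moment at which its call begins. There is no depth.
- workorder.finish_job(): hands the job in, once; it reports no verdict.
The state is a dict: "t": time; "q": joint angles; "qvel": joint speeds; "joint_torque": joint torques, N m; "tool_pos": TCP position; "tcp_rot": TCP orientation; "contact_force": force on the tool from outside, world axes, zero at the start; "moment": the same for the moment, N m; "width": finger opening in m.
Only numpy, scipy, OpenCV 4.12 (cv2) and the standard library are available. Lean on these libraries where they do the work, as an engineer would, in place of code of your own. Each camera call takes 0.05 s, during which the arm holds its last target. There are 200 camera calls.

## Working session

There is one attempt and no reset: what is moved stays moved. The work goes in short steps, Python scripts to look and compute and a tool call to move; the robot and the scene stay as the last step left them, time stands still between calls to the robot, and variables do not carry over. Pictures are saved under pics/ and viewed, about 8 in all and at most 12, crops included, and the job is handed in when it is done.

Besides the shell and the picture viewer there is one more tool, called by a JSON object that holds its "api" and its "payload". send_rows: Moves the arm, as the interface text tells. Its arguments: {"type":"object","properties":{"deltas":{"type":"array"}},"required":["deltas"]}

```bash
mkdir -p pics
cat > h.py <<'E'
import numpy as np, cv2
from workcell import arm, cams, workorder
def cap(n,name):
    c=cams.capture(n); cv2.imwrite(f'pics/{name}.png',c['pixels'])
    np.savez(f'pics/{name}.npz',**c); return c
def load(name): return dict(np.load(f'pics/{name}.npz'))
def K(c): return np.array([[c['fx'],0,c['cx']],[0,c['fy'],c['cy']],[0,0,1]],float)
def P(c):
    R=cv2.Rodrigues(c['rvec'])[0]; return K(c)@np.c_[R,np.ravel(c['tvec'])]
def tri(a,b,pa,pb):
    X=cv2.triangulatePoints(P(a),P(b),np.float64(pa).reshape(2,1),np.float64(pb).reshape(2,1)); return (X[:3]/X[3]).ravel()
def atz(c,p,z):
    R=cv2.Rodrigues(c['rvec'])[0]; o=-R.T@np.ravel(c['tvec']); d=R.T@np.linalg.inv(K(c))@np.array([*p,1.]); return o+d*(z-o[2])/d[2]
def proj(c,X): 
    x=P(c)@np.array([*X,1.]); return x[:2]/x[2]
E
python3 - <<'E'
from h import *
for n in('scene','side','wrist'):
    c=cap(n,n+'0'); R=cv2.Rodrigues(c['rvec'])[0]; print(n,(-R.T@np.ravel(c['tvec'])).round(3),R[2].round(2),c['fx'])
a=cv2.imread('pics/scene0.png');b=cv2.imread('pics/side0.png')
cv2.imwrite('pics/v0.png',np.vstack([a,b])[:, :])
s=arm.sense();print(s['t'],s['tool_pos'],s['tcp_rot'],s['width'])
E
```

```text
scene [0.127 0.576 0.513] [ 0.43 -0.74 -0.52] 405.44066409646996
side [0.168 0.569 0.565] [ 0.38 -0.73 -0.56] 409.58348171600477
wrist [ 0.294 -0.499  0.373] [-0.26 -0.11 -0.96] 349.4544922990768
0.15 [ 0.22740384 -0.52766389  0.19973278] [[ 3.95712362e-01 -9.18374437e-01 -3.47610767e-04]
 [-9.18373508e-01 -3.95712462e-01  1.32185618e-03]
 [-1.35151284e-03 -2.03838311e-04 -9.99999066e-01]] 0.08536005850571932
```

View pics/scene0.png

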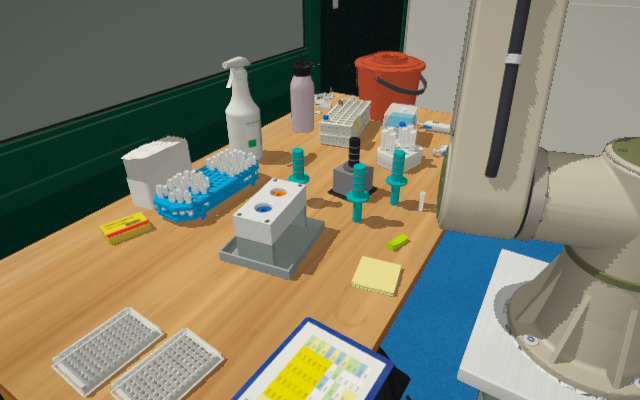

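View pics/side0.png

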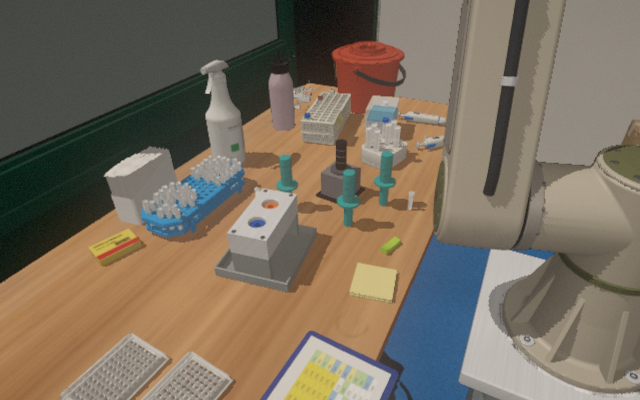

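Scene and side show the black-handled rod in its grey holder at scene (354,160) / side (341,160). The stand has orange in the far bore (278,192) and blue in the near bore (263,208). Possible mix-ups: turquoise rods at scene (298,170), (358,190) and (398,175), all standing free without a holder. I choose the black one at (354,160).

Run:
```python
from h import *
a=load('scene0');b=load('side0');w=load('wrist0')
for n,p,z in(('orange',(278,192),.1),('blue',(263,208),.1),('rodtop',(354,141),.17),('t1',(298,152),.13),('t2',(358,168),.13),('t3',(398,153),.13)): print(n,atz(a,p,z).round(3))
for n,p,q in(('orange',(278,192),(270,204)),('rodtop',(354,141),(341,143))): print(n,tri(a,b,p,q).round(3))
s=cv2.resize(a['pixels'][130:280,215:425],None,fx=3.5,fy=3.5,interpolation=cv2.INTER_CUBIC)
cv2.imwrite('pics/c1.png',s)
```

```text
orange [0.561 0.028 0.1  ]
blue [0.55 0.09 0.1 ]
rodtop [ 0.476 -0.13   0.17 ]
t1 [ 0.595 -0.094  0.13 ]
t2 [ 0.447 -0.095  0.13 ]
t3 [ 0.404 -0.205  0.13 ]
orange [0.547 0.046 0.113]
rodtop [ 0.513 -0.205  0.134]
```

View pics/c1.png

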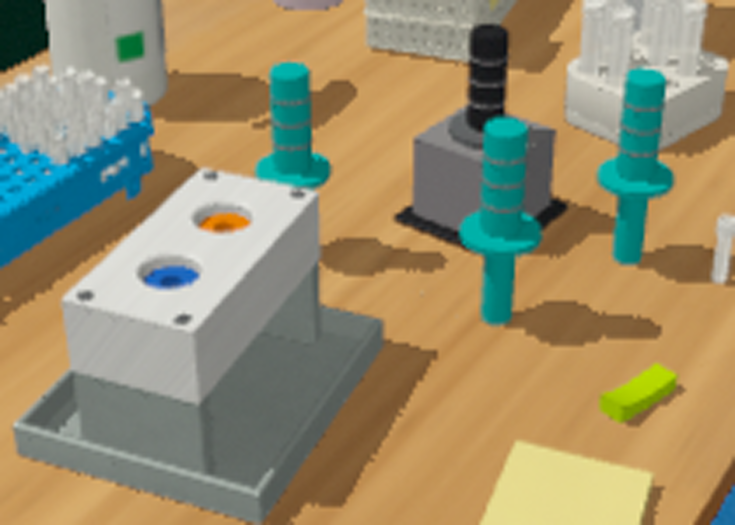

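View pics/wrist0.png

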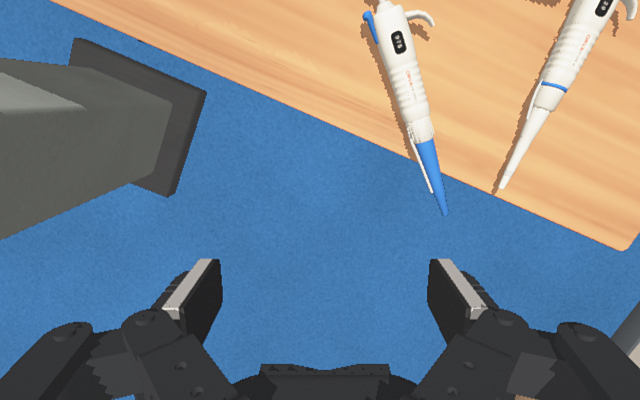

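The crop confirms it: only the black-handled rod stands in a grey holder, with the turquoise ones free-standing. The wrist view shows only desk edge and pipettes. Next I move to view from above.

{"api": "send_rows", "payload": {"deltas": [[[0,0,0,-2,-3.1,-1,1],[0,0,0,-2,-3.1,-1,1],[0,0,0,-2,-3.1,-1,1],[0,0,0,-2,-3.1,-1,1],[0,0,0,-2,-3.1,-1,1],[0,0,0,-2,-3.1,-1,1],[0,0,0,-2,-3.1,-1,1],[0,0,0,-2,-3.1,-1,1],[0,0,0,-2,-3.1,-1,1],[0,0,0,-2,-3.1,-1,1],[0,0,0,0,0,0,1],[0,0,0,0,0,0,1]]]}}

```text
t: 1.15
tool_pos: [0.4341, -0.2202, 0.3008]
tcp_rot: [[0.4, -0.917, 0.001], [-0.917, -0.4, -0.001], [0.001, -0.0, -1.0]]
contact_force: [-0.5, -0.2, -0.6]
width: 0.0855
```

Run:
```python
from h import *
cap('wrist','w1'); s=arm.sense();print(s['t'],s['tool_pos'],s['q'])
```

```text
1.2 [ 0.43334802 -0.22123604  0.30025837] [-3.64910776e+01  7.46831369e+00  3.14291329e+00  8.56699972e+01
 -2.62283410e-02  1.20072569e+02]
```

View pics/w1.png

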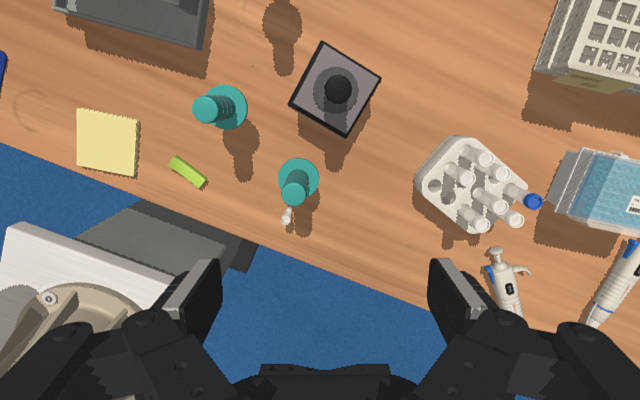

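Wrist view: rod head at about (338,89) on the grey holder, turquoise rods at (207,108) and (295,190), stand corner at top left (130,20). Second wrist view nearer the stand.

{"api": "send_rows", "payload": {"deltas": [[[0,0,0,-2.5,-2.3,0,1],[0,0,0,-2.5,-2.3,0,1],[0,0,0,-2.5,-2.3,0,1],[0,0,0,-2.5,-2.3,0,1],[0,0,0,-2.5,-2.3,0,1],[0,0,0,0,0,0,1],[0,0,0,0,0,0,1]]]}}

```text
t: 1.78
tool_pos: [0.489, -0.0615, 0.2996]
tcp_rot: [[0.397, -0.918, -0.002], [-0.918, -0.397, -0.0], [-0.0, 0.001, -1.0]]
contact_force: [0.6, -1.3, -0.0]
width: 0.0851
```

Run:
```python
from h import *
cap('wrist','w2'); s=arm.sense();print(s['t'],s['tool_pos'],s['q'])
a=load('scene0');w=load('w1')
print(atz(w,(338,89),.142),tri(a,w,(354,140),(338,89)))
for p in((207,108),(295,190)): print(atz(w,p,.136))
```

```text
1.8333 [ 0.48878868 -0.06240262  0.29971741] [-1.65904604e+01  8.24275100e+00  3.97519836e+00  8.58029089e+01
 -4.18017190e-02  1.40127726e+02]
[ 0.51063092 -0.19945113  0.142     ] [ 0.51061591 -0.19960481  0.13858591]
[ 0.44631317 -0.09403882  0.136     ]
[ 0.4055894  -0.19963574  0.136     ]
```

View pics/w2.png

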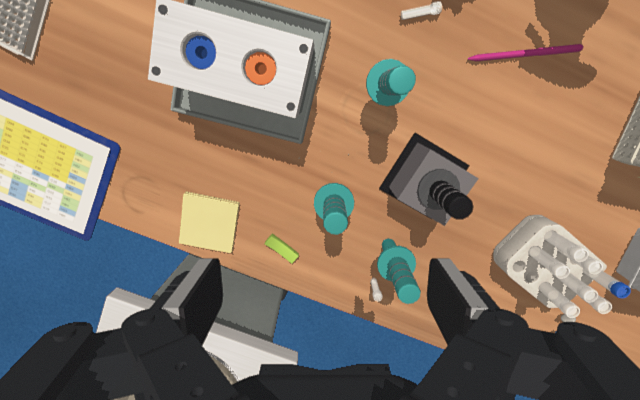

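Run:
```python
from h import *
a=load('scene0');w=load('w2');w1=load('w1')
im=w['pixels']; hsv=cv2.cvtColor(im,cv2.COLOR_BGR2HSV)
for n,lo,hi in(('or',(5,120,80),(20,255,255)),('bl',(105,120,60),(130,255,255))):
    m=cv2.inRange(hsv[:130,150:330],lo,hi); cs,_=cv2.findContours(m,0,1); k=max(cs,key=cv2.contourArea)
    (x,y),r=cv2.minEnclosingCircle(k); e=cv2.fitEllipse(k); c=np.array(e[0])+[150,0]; print(n,(x+150,y,r),e,atz(w,c,.1).round(4))
sc=[(162,9),(303,47),(290,106),(155,71)]; print([atz(w,p,.107).round(4)[:2] for p in sc], np.mean([atz(w,p,.107) for p in sc],0))
print('rod tri',tri(w1,w,(338,89),(460,206)),atz(w,(460,206),.14))
print('orange tri',tri(a,w,(278,192.5),(260.5,68)))
z=np.hstack([cv2.resize(im[20:110,150:330],None,fx=4.4,fy=4.4,interpolation=2)]);y=cv2.resize(np.hstack([im[170:230,420:500],w1['pixels'][60:120,298:378]]),None,fx=4.95,fy=4.95,interpolation=2)[:200]
y=cv2.resize(y,(z.shape[1],200)) if 0 else y
cv2.imwrite('pics/c2.png',np.vstack([z,y[:, :z.shape[1]]]) if y.shape[1]>=z.shape[1] else z); print(z.shape,y.shape)
```

```text
or (195.0, 105.0, 51.000099182128906) ((45.154441833496094, 106.0656967163086), (50.62616729736328, 111.73064422607422), 91.10177612304688) [0.4926 0.0866 0.1   ]
bl (199.5, 52.0, 16.37843894958496) ((50.235145568847656, 51.64189910888672), (28.263132095336914, 32.20236587524414), 163.101318359375) [0.5446 0.0975 0.1   ]
[array([0.5661, 0.1394]), array([0.5882, 0.0051]), array([ 0.5319, -0.0038]), array([0.5102, 0.1307])] [0.54909489 0.06784176 0.107     ]
rod tri [ 0.5110047  -0.19967755  0.13670695] [ 0.5116555  -0.19809555  0.14      ]
orange tri [0.55409522 0.03662215 0.10512977]
(396, 792, 3) (200, 792, 3)
```

View pics/c2.png

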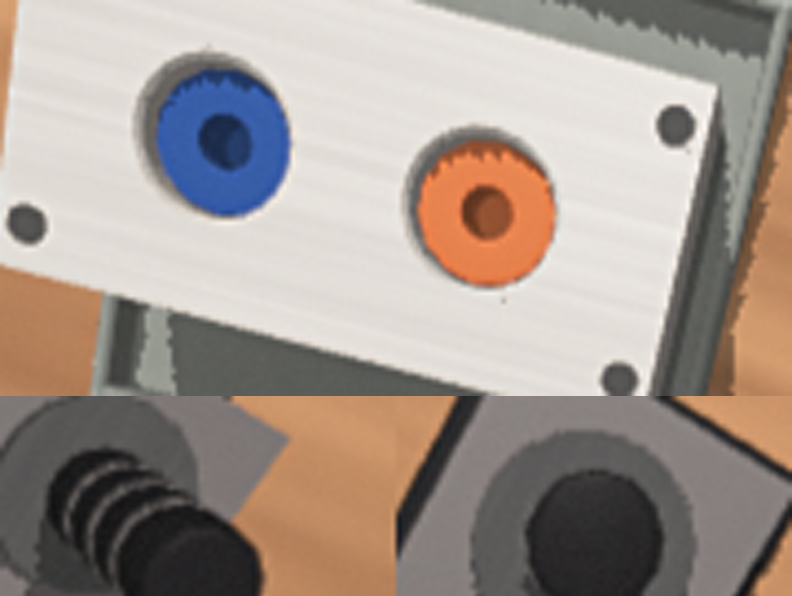

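The crop shows rim centres at w2 px (198.4,50.5) for blue and (259,66.9) for orange; the rod axis is consistent in both wrist views. Now I move above the rod.

{"api": "send_rows", "payload": {"deltas": [[[0,0,0,3.4,0.86,0,1],[0,0,0,3.4,0.86,0,1],[0,0,0,3.4,0.86,0,1],[0,0,0,3.35,0.86,0,1],[0,0,0,0,0,3,1],[0,0,0,0,0,3,1],[0,0,0,0,0,3,1],[0,0,0,0,0,0,1],[0,0,0,0,0,0,1]]]}}

```text
t: 2.58
tool_pos: [0.5089, -0.2007, 0.209]
tcp_rot: [[0.393, -0.92, -0.004], [-0.92, -0.393, 0.002], [-0.003, 0.003, -1.0]]
contact_force: [-0.2, 0.1, 0.6]
width: 0.085
```

Run:
```python
from h import *
w=load('w2')
for p in((198.4,50.5),(259,66.9)): print(atz(w,p,.107).round(4))
s=arm.sense();p=s['tool_pos'];R=s['tcp_rot'];print(s['t'],p,(R.T@(np.array([.5108,-.1996,.09])-p)*100).round(2)); print(R)
```

```text
[0.5451 0.097  0.107 ]
[0.5543 0.0379 0.107 ]
2.5833 [ 0.50894897 -0.20071728  0.20899794] [ 1.00e-02 -2.50e-01  1.19e+01]
[[ 0.39269275 -0.91966039 -0.0041443 ]
 [-0.91966334 -0.39270283  0.00195706]
 [-0.00342731  0.00304284 -0.9999895 ]]
```

Target bores: orange (0.554, 0.038), blue (0.545, 0.097), and the two agree on 60 mm spacing. Descending and gripping.

{"api": "send_rows", "payload": {"deltas": [[[0,0,0,0,-0.1,3,1],[0,0,0,0,-0.1,3,1],[0,0,0,0,0,3,1],[0,0,0,0,0,2.9,1],[0,0,0,0,0,0,1],[0,0,0,0,0,0,0],[0,0,0,0,0,0,0],[0,0,0,0,0,0,0],[0,0,0,0,0,0,0],[0,0,0,0,0,0,0],[0,0,0,0,0,0,0],[0,0,0,0,0,0,0]]]}}

```text
t: 3.58
tool_pos: [0.5142, -0.1992, 0.0935]
tcp_rot: [[0.396, -0.918, 0.003], [-0.918, -0.396, -0.001], [0.003, -0.002, -1.0]]
contact_force: [-1.1, 1.6, 6.8]
width: 0.0239
```

{"api": "send_rows", "payload": {"deltas": [[[0,0,0,0,0,0,0],[0,0,0,0,0,0,0],[0,0,0,0,0,-0.5,0],[0,0,0,0,0,-1,0],[0,0,0,0,0,-1.5,0],[0,0,0,0,0,0,0],[0,0,0,0,0,0,0]]]}}

```text
t: 4.17
tool_pos: [0.5139, -0.1992, 0.1224]
tcp_rot: [[0.396, -0.918, 0.002], [-0.918, -0.396, -0.001], [0.002, -0.001, -1.0]]
contact_force: [-0.6, 1.1, -3.1]
width: 0.0237
```

Run:
```python
from h import *
s=arm.sense();print(s)
cap('side','s1');c=cap('scene','sc1')
cv2.imwrite('pics/c3.png',cv2.resize(c['pixels'][80:280,200:440],None,fx=3,fy=3,interpolation=2))
```

```text
{'t': 4.1667, 'q': array([-2.95306325e+01,  1.72165125e+01, -9.50415109e+00,  6.31510326e+01,
       -3.65600715e-03,  1.27161369e+02]), 'qvel': array([-0.07720201,  0.82587206, -1.89540298, -0.63094532, -0.01821137,
        0.11162289]), 'joint_torque': array([ 4.42460866e-02, -4.83545816e+01,  3.02466595e+01,  1.83491190e-01,
       -4.55650210e-03, -1.37240936e-04]), 'tool_pos': array([ 0.51387546, -0.19917955,  0.12240319]), 'tcp_rot': array([[ 0.3956719 , -0.91838993,  0.00191697],
       [-0.91839012, -0.39567441, -0.00115926],
       [ 0.00182314, -0.00130184, -0.99999749]]), 'contact_force': array([-0.62475446,  1.10382539, -3.06197346]), 'moment': array([ 0.0277513 ,  0.00982502, -0.04606546]), 'width': 0.02366278765286903}
```

View pics/c3.png

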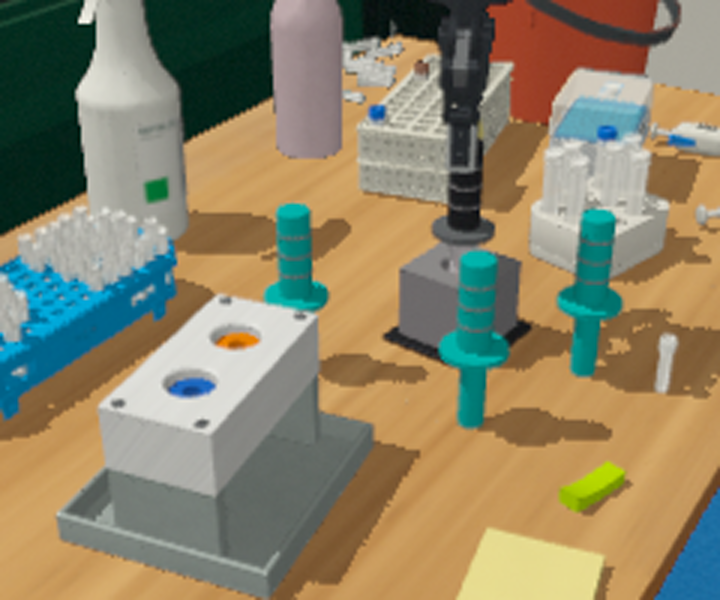

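Rod is held, collar lifted clear of the holder (crop (463,228)). Lifting further and moving above the orange bore.

{"api": "send_rows", "payload": {"deltas": [[[0,0,0,0,0,-3,0],[0,0,0,0,0,-3.5,0],[0,0,0,0,0,-3.5,0],[0,0,0,0,0,-3.5,0]]]}}

```text
t: 4.6
tool_pos: [0.5122, -0.1983, 0.2566]
tcp_rot: [[0.396, -0.918, -0.002], [-0.918, -0.396, 0.001], [-0.002, 0.002, -1.0]]
contact_force: [1.5, -0.8, -2.8]
width: 0.0237
```

{"api": "send_rows", "payload": {"deltas": [[[0,0,0,-2.5,-1.67,0,0],[0,0,0,-2.5,-1.67,0,0],[0,0,0,-2.5,-1.67,0,0],[0,0,0,-2.5,-1.67,0,0],[0,0,0,-2.5,-1.67,0,0],[0,0,0,-2.5,-1.67,0,0],[0,0,0,-2.5,-1.67,0,0],[0,0,0,-2.6,-1.67,0,0],[0,0,0,0,0,1.5,0],[0,0,0,0,0,1.5,0],[0,0,0,0,0,0,0],[0,0,0,0,0,0,0]]]}}

```text
t: 5.6
tool_pos: [0.5551, 0.0389, 0.2249]
tcp_rot: [[0.396, -0.918, -0.004], [-0.918, -0.396, 0.0], [-0.002, 0.003, -1.0]]
contact_force: [1.0, -0.7, -2.4]
width: 0.0233
```

Run:
```python
from h import *
s=arm.sense();p=s['tool_pos'];print(s['t'],p,s['width'],s['contact_force'].round(1),s['tcp_rot'].round(4))
c=cap('scene','sc2');d=cap('side','s2');w=cap('wrist','w3')
t=[.5540,.0380]
for n,k in(('scene',c),('side',d)): print(n,[proj(k,[*t,z]).round(1) for z in(.107,.14,.2)])
A=cv2.resize(c['pixels'][90:240,215:315],None,fx=4,fy=4,interpolation=2);B=cv2.resize(d['pixels'][90:240,215:315],None,fx=4,fy=4,interpolation=2)
cv2.imwrite('pics/c4.png',np.hstack([A,B])[:600,:800])
```

```text
5.6 [0.55507079 0.03891715 0.22489012] 0.023341604333977792 [ 1.  -0.7 -2.4] [[ 3.959e-01 -9.183e-01 -3.700e-03]
 [-9.183e-01 -3.959e-01  1.000e-04]
 [-1.600e-03  3.300e-03 -1.000e+00]]
scene [array([277.6, 192. ]), array([276.7, 177.2]), array([274.8, 148.5])]
side [array([269.7, 203.4]), array([268.2, 189.2]), array([265.3, 161.6])]
```

View pics/c4.png

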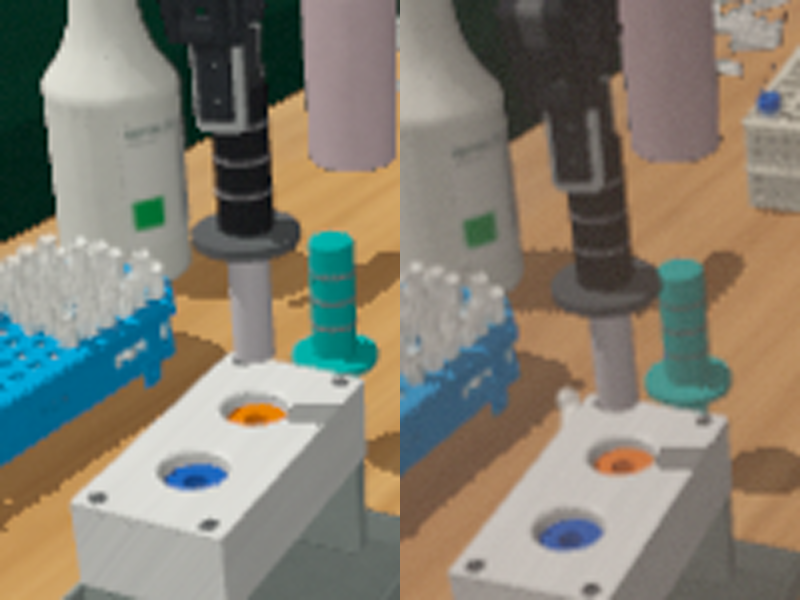

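Foot is at scene px (278.7,178.5) and side (268.3,190), against the bore axis at (276.8,178.3) and (268.3,190.2). That puts it 1–2 mm off with 6.5 mm clearance, and the rod hangs upright. Trimming slightly and entering the bore.

{"api": "send_rows", "payload": {"deltas": [[[0,0,0,0.05,-0.15,0,0],[0,0,0,0,0,1,0],[0,0,0,0,0,1,0],[0,0,0,0,0,1,0],[0,0,0,0,0,0.5,0],[0,0,0,0,0,0,0],[0,0,0,0,0,0,0]]]}}

```text
t: 6.33
tool_pos: [0.5573, 0.0389, 0.1907]
tcp_rot: [[0.396, -0.918, -0.001], [-0.918, -0.396, 0.0], [-0.001, 0.001, -1.0]]
contact_force: [0.0, -0.2, -3.2]
width: 0.024
```

{"api": "send_rows", "payload": {"deltas": [[[0,0,0,0,0,0.5,0],[0,0,0,0,0,0.5,0],[0,0,0,0,0,0.5,0],[0,0,0,0,0,0,0]]]}}

```text
t: 6.67
tool_pos: [0.5573, 0.0389, 0.1753]
tcp_rot: [[0.396, -0.918, -0.001], [-0.918, -0.396, -0.0], [-0.0, 0.001, -1.0]]
contact_force: [-0.4, 0.1, -3.1]
width: 0.0236
```

{"api": "send_rows", "payload": {"deltas": [[[0,0,0,0,0,0.4,0],[0,0,0,0,0,0.4,0],[0,0,0,0,0,0,0]]]}}

```text
t: 6.92
tool_pos: [0.5573, 0.0389, 0.1673]
tcp_rot: [[0.396, -0.918, -0.002], [-0.918, -0.396, -0.0], [-0.001, 0.001, -1.0]]
contact_force: [-0.9, 0.6, -2.3]
width: 0.0237
```

{"api": "send_rows", "payload": {"deltas": [[[0,0,0,0,0,0.4,0],[0,0,0,0,0,0.4,0],[0,0,0,0,0,0,0]]]}}

```text
t: 7.17
tool_pos: [0.5573, 0.0389, 0.1593]
tcp_rot: [[0.396, -0.918, -0.001], [-0.918, -0.396, -0.0], [-0.001, 0.001, -1.0]]
contact_force: [0.4, 0.7, -2.6]
width: 0.0239
```

Run:
```python
from h import *
c=cap('scene','sc3');d=cap('side','s3')
A=cv2.resize(c['pixels'][110:260,215:315],None,fx=4,fy=4,interpolation=2);B=cv2.resize(d['pixels'][110:260,215:315],None,fx=4,fy=4,interpolation=2)
cv2.imwrite('pics/c5.png',np.hstack([A,B])[:600,:800])
```

```text
(no output)
```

View pics/c5.png

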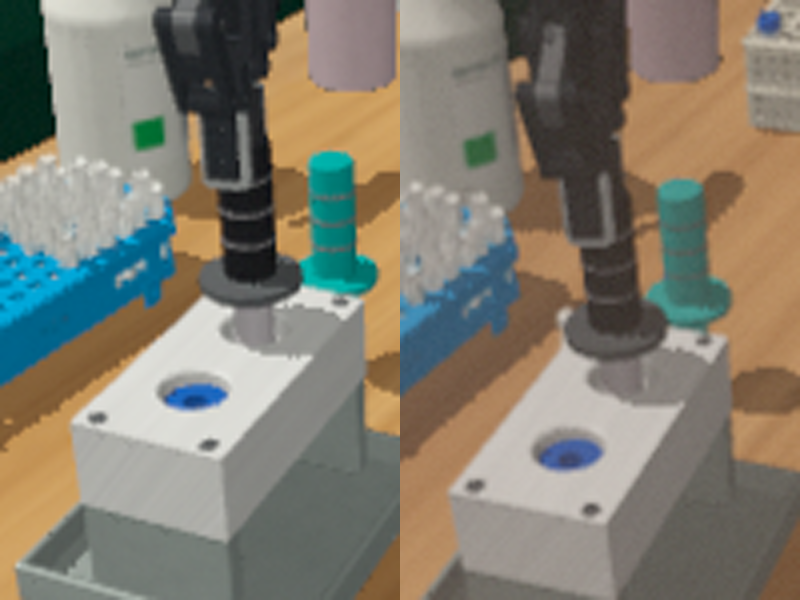

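The shaft is centred in the orange bore with the collar about 25 mm above the plate, and blue is untouched. Pressing on.

{"api": "send_rows", "payload": {"deltas": [[[0,0,0,0,0,0.3,0],[0,0,0,0,0,0.3,0],[0,0,0,0,0,0.2,0],[0,0,0,0,0,0,0]]]}}

```text
t: 7.6
tool_pos: [0.5574, 0.0389, 0.1516]
tcp_rot: [[0.396, -0.918, -0.001], [-0.918, -0.396, -0.0], [-0.0, 0.001, -1.0]]
contact_force: [-0.2, -0.5, -2.4]
width: 0.0238
```

{"api": "send_rows", "payload": {"deltas": [[[0,0,0,0,0,0.3,0],[0,0,0,0,0,0.3,0],[0,0,0,0,0,0.2,0],[0,0,0,0,0,0,0]]]}}

```text
t: 7.93
tool_pos: [0.5574, 0.0388, 0.1437]
tcp_rot: [[0.396, -0.918, -0.001], [-0.918, -0.396, -0.0], [-0.0, 0.001, -1.0]]
contact_force: [0.2, -0.2, -1.7]
width: 0.0244
```

{"api": "send_rows", "payload": {"deltas": [[[0,0,0,0,0,0.3,0],[0,0,0,0,0,0.2,0]]]}}

```text
t: 8.1
tool_pos: [0.5579, 0.0388, 0.1392]
tcp_rot: [[0.396, -0.918, 0.0], [-0.918, -0.396, -0.0], [0.0, -0.0, -1.0]]
contact_force: [-0.1, 0.3, -3.0]
width: 0.0237
```

{"api": "send_rows", "payload": {"deltas": [[[0,0,0,0,0,0.2,0],[0,0,0,0,0,0.2,0]]]}}

```text
t: 8.27
tool_pos: [0.5579, 0.0388, 0.1352]
tcp_rot: [[0.396, -0.918, 0.0], [-0.918, -0.396, -0.0], [0.0, -0.0, -1.0]]
contact_force: [1.1, 0.1, -2.9]
width: 0.0238
```

{"api": "send_rows", "payload": {"deltas": [[[0,0,0,0,0,0.15,0],[0,0,0,0,0,0.15,0]]]}}

```text
t: 8.43
tool_pos: [0.5583, 0.0391, 0.1345]
tcp_rot: [[0.396, -0.918, 0.002], [-0.918, -0.396, 0.0], [0.001, -0.002, -1.0]]
contact_force: [-6.8, 2.1, 20.1]
width: 0.0236
```

Run:
```python
from h import *
c=cap('scene','sc4');d=cap('side','s4');w=cap('wrist','w4')
for n,k in(('scene',c),('side',d),('w',w)):
    m=cv2.inRange(cv2.cvtColor(k['pixels'],cv2.COLOR_BGR2HSV),(7,200,120),(16,255,255)); print(n,[tuple(s[[0,1,2,3,4]]) for s in cv2.connectedComponentsWithStats(m)[2][1:] if s[4]>6])
A=cv2.resize(c['pixels'][130:280,215:335],None,fx=3.3,fy=3.3,interpolation=2);B=cv2.resize(d['pixels'][145:295,205:325],None,fx=3.3,fy=3.3,interpolation=2)
cv2.imwrite('pics/c6.png',np.hstack([A,B])); print(arm.sense()['contact_force'])
```

```text
scene [(np.int32(280), np.int32(227), np.int32(9), np.int32(11), np.int32(50))]
side []
w []
[-3.87864187  1.15115725  8.78835281]
```

View pics/c6.png

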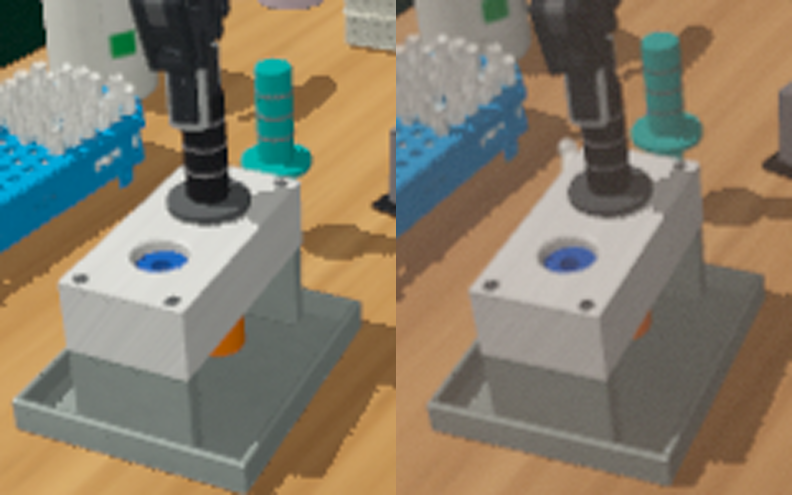

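Run:
```python
from h import *
c=load('sc4');d=load('s4')
R=cv2.Rodrigues(c['rvec'])[0]; o=-R.T@np.ravel(c['tvec'])
f=o[:2]-[.554,.038]; f/=np.linalg.norm(f)
for zb in(.004,.012,.021): print(zb,'front-bottom scene',proj(c,[*(np.array([.554,.038])+.01575*f),zb]).round(1),'right',proj(c,[.554-.0158*.86,.038-.0158*.5,zb]).round(1))
for z in(.107,.113):print(z,proj(c,[.554,.038,z]))
hsv=cv2.cvtColor(c['pixels'],cv2.COLOR_BGR2HSV)
m=cv2.inRange(hsv[215:250,270:300],(4,130,60),(18,255,255))
print('\n'.join(''.join('#' if v else '.' for v in r)+str(i+215) for i,r in enumerate(m)))
```

```text
0.004 front-bottom scene [280.7 239. ] right [288.  234.5]
0.012 front-bottom scene [280.5 235.9] right [287.8 231.4]
0.021 front-bottom scene [280.3 232.3] right [287.6 227.9]
0.107 [277.63260881 192.00451797]
0.113 [277.4578283  189.35725687]
..............................215
..............................216
..............................217
..............................218
..............................219
..............................220
..............................221
..............................222
..............................223
..............................224
..............................225
..................#...........226
.................##...........227
................###...........228
...............####...........229
...............####...........230
..............#####...........231
.............######...........232
............#######...........233
...........########...........234
..........########............235
..........#######.............236
.........######...............237
..............................238
..............................239
..............................240
..............................241
..............................242
..............................243
..............................244
..............................245
..............................246
..............................247
..............................248
..............................249
```

Orange's lower edge is at scene row 237–238. That fits lying on the tray floor (239 predicted, against 232 if still hanging). The collar is on the plate with upward force. Releasing and backing off.

{"api": "send_rows", "payload": {"deltas": [[[0,0,0,0,0,0,0],[0,0,0,0,0,0,0.5],[0,0,0,0,0,0,1],[0,0,0,0,0,0,1],[0,0,0,0,0,0,1],[0,0,0,0,0,0,1],[0,0,0,0,0,0,1],[0,0,0,0,0,0,1],[0,0,0,0,0,0,1]]]}}

```text
t: 9.33
tool_pos: [0.5579, 0.0388, 0.1323]
tcp_rot: [[0.396, -0.918, -0.0], [-0.918, -0.396, -0.0], [0.0, 0.0, -1.0]]
contact_force: [-0.3, -0.4, -0.3]
width: 0.0853
```

{"api": "send_rows", "payload": {"deltas": [[[0,0,0,0,0,-1,1],[0,0,0,0,0,-2,1],[0,0,0,0,0,-3,1],[0,0,0,0,0,-3.5,1],[0,0,0,0,0,-3.5,1],[0,0,0,0,0,-2,1],[0,0,0,0,0,0,1],[0,0,0,0,0,0,1],[0,0,0,0,0,0,1]]]}}

```text
t: 10.08
tool_pos: [0.5576, 0.0389, 0.282]
tcp_rot: [[0.396, -0.918, -0.001], [-0.918, -0.396, -0.0], [-0.0, 0.001, -1.0]]
contact_force: [0.4, 0.2, 0.1]
width: 0.0851
```

Run:
```python
from h import *
c=cap('scene','sc5');d=cap('side','s5');w=cap('wrist','w5');s=arm.sense();print(s['t'],s['tool_pos'],s['contact_force'])
A=cv2.resize(c['pixels'][130:280,215:335],None,fx=3.3,fy=3.3,interpolation=2);B=cv2.resize(w['pixels'],(792,495))[:,200:596]
cv2.imwrite('pics/c7.png',np.hstack([A,B]))
```

```text
10.2333 [0.55701615 0.03892449 0.28088688] [ 0.10030002 -0.7622014  -0.03093451]
```

View pics/c7.png

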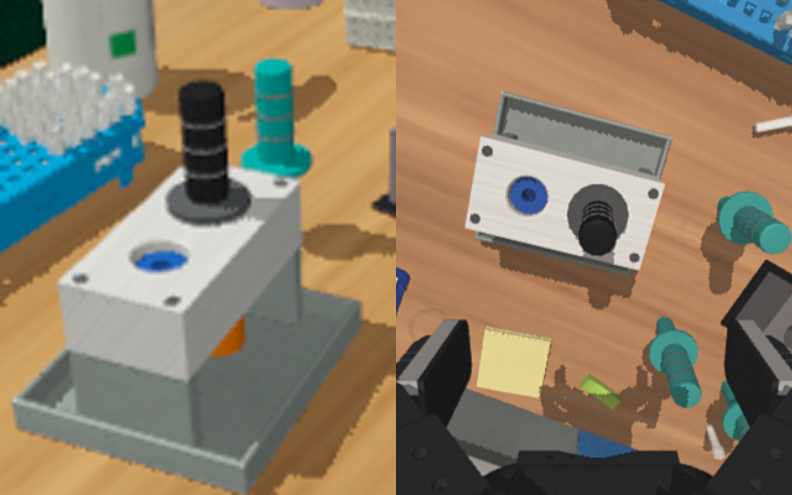

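The rod stands upright at crop (205,140) with its collar flat on the plate. Blue is still in its bore at (160,260), orange lies in the tray at (230,335), and the gripper is clear.

```bash
python3 -c "
from workcell import workorder; print(workorder.finish_job())"
```

```text
the job is handed in; nothing more can be done
None
```

The orange insert is out and in the catch tray. The rod stands upright in its bore with the collar on the plate, and the gripper is clear. I handed the job in at about 10 s of the 42 s allowed.

**What I did:** I took the black-handled rod from the grey holder and left the three turquoise look-alikes alone. I then lowered it through the orange bore until the collar met the plate, let go and lifted away.

**Last checks:**
- **Collar:** it made contact at the predicted tool height of 0.1345 m, with about 20 N of upward force. The last picture shows it flat on the plate.
- **Orange insert:** its lower edge is within 1–2 pixels of where it would be on the tray floor, and 5–6 pixels lower than if it were still hanging in the bore.
- **Blue insert:** it is still in its bore.
- **Contact:** the force reading on the arm is about zero after release.

**Didn't match:**
- **Ball push:** I never saw the roughly 10 N push past the sprung balls. The readings stayed near -3 N until the collar seated, so the evidence that the insert dropped is the picture.
- **Rod height:** I measured the rod's top at 137–139 mm, against 142 mm from the description.

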